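# Tip the sorting tray towards the bowl

## Task

Press down the end of the wooden tipping tray that is nearer the deep clay bowl, all the way to its stop, so that both clay discs slide along the tray to that end. Leave the tray tipped that way with both discs in it; do not touch the discs, and leave the bowl where it stands.

Things in the scene. Friction and masses are not known exactly. Their poses are not given: they have to be found in the camera images.
- tray_mid (a point): Centre of the floor top of the open wooden tray, hinged at mid-length on a fixed trestle like a seesaw; moves with it. y along the tray, x along the hinge, z up out of it. Inside 300 (y) x 100 mm (x); walls 6 thick, 30 high. A ledge juts out at each end: flat top at z = +30 mm, |y| = 152 to 188 mm, 112 mm wide; press at its middle, |y| = 170. The hinge is at z = -14 mm, 78 mm above the table.
- tray (a joint): Tilt, rad: 0 level, as at the start, ledge tops 122 mm above the table; positive: the tray frame's +y end is down, negative: its -y end; stops at +/-0.45. Stiff: pressing a ledge takes 2 to 5 N, and the tray stays where it is left. At the stop the middle of the ledge has gone almost straight down about 80 mm, to 43 mm above the table.
- disc_a: A fired clay disc, 44 mm across and 14 mm thick, about 30 to 55 g, lying loose on the tray floor; origin at the centre of its underside. It slides easily: tipped beyond about 0.3 rad the tray lets it go.
- disc_b: The second disc, just like the first, also in the tray.
- bowl: The deep clay bowl, 140 mm across its rim, 75 mm high, 0.7 kg, standing loose on the table some 0.3 m from the tray's middle, beyond one of the tray's two ends (a stack of flat saucers stands beyond the other); origin at the centre of its underside.
Mind the look-alikes: they are no part of the job. What is shaped like the bowl but yellow is not meant.

How it is judged:
At the end, for the whole second after the job is handed in: The tray is tipped down by at least 0.36 rad (of 0.45) at its end nearer the bowl, and both discs lie at rest inside the tray with their centres within 80 mm of that end's wall (((y of bowl in the frame of tray_mid above 0 m and value of joint tray above 0.36 rad and y of each of disc_a, disc_b in the frame of tray_mid above 0.07 m) or (y of bowl in the frame of tray_mid below 0 m and value of joint tray below -0.36 rad and y of each of disc_a, disc_b in the frame of tray_mid below -0.07 m)) and x of disc_a in the frame of tray_mid between -0.05 and 0.05 m and y of disc_a in the frame of tray_mid between -0.15 and 0.15 m and z of disc_a in the frame of tray_mid between -0.006 and 0.03 m and linear speed of each of disc_a, disc_b below 0.02 m/s and x of disc_b in the frame of tray_mid between -0.05 and 0.05 m and y of disc_b in the frame of tray_mid between -0.15 and 0.15 m and z of disc_b in the frame of tray_mid between -0.006 and 0.03 m); the robot touches nothing.
It fails at once if the robot touched a clay disc (contact force between any of the fingers, the arm and disc_a above 0.5 N or contact force between any of the fingers, the arm and disc_b above 0.5 N).
It fails at once if the bowl was shifted by more than 30 mm (distance of bowl from where it was at the start of the episode above 0.03 m).
It also fails if it takes over 29 s, if anything falls off the work surface, if the arm or the gripper's body presses on something with over 40 N, if the wrist force passes 120 N, or if a joint passes its speed limit or range.

## Robot

A 6-joint arm with a two-finger parallel gripper is mounted at the origin on the work surface. World frame = base frame: x ahead of the robot, y to its left, z up, the work surface at z = 0. Lengths are in m, angles in rad, forces in N, time in s.
With the tool pointing down it reaches from about 0.425 to 0.95 m from the base axis. Payload 3.5 kg.
Tool frame: the origin (TCP) lies midway between the tips of the shut fingers; the grasp point (between the pads) lies 19 mm behind it; z points along the fingers, y is the direction in which the jaws open and shut (so a half turn about z gives the same grasp; the last joint's range is limited). The gripper opens to 85 mm and grips with 20 to 120 N. Pads are 22 mm wide; open, the fingers measure 114 mm over their backs; the gripper's body (76 mm by 85 mm) begins 54 mm behind the grasp point. The pads swing forward as they close: fully open they stand 13 mm farther back than shut.
Start: joints at [-1.262, 0.286, 1.577, -0, 1.279, -0.15], TCP at [0.299, -0.605, 0.231] pointing down, gripper open.
Joint ranges: [-2.77, 2.77], [-0.9, 2.22], [0.21, 2.48], [-1.53, 4.67], [0.24, 2.81], [-2.84, 2.84]. Speed limits (rad/s): [2.79, 2.79, 3.14, 3.14, 3.14, 3.14].

## Interface

Orientations are given as a unit quaternion [x, y, z, w].
In Python, from station import arm, cams, job gives the robot as it stands.
- The arm moves only by the tool drive_tool, never from a script. Its argument "motion" is a list of rows, each an object with "delta_rot": the turn, a rotation vector about the world's x, y, z in rad, a list of three; "translation": the shift along the world's x, y, z in m, a list of three; "grip": the opening, from 0 (shut) to 1 (fully open). A call has 1 to 12 rows; each row shifts and turns the pose as measured when the row begins; what a row does not reach is not made up. A row lasts 1/8 s, in which the tool goes at most 62.5 mm and 10.7 degrees, less where a joint would pass 70% of its speed; a pose out of reach is approached as far as the arm can. A call is refused whole if a number of a shift passes 0.0625 or a number of a turn 0.188, either way. A call with a gripper value outside its range is refused whole. The fingers move at their own pace and stop on an object; "grip_force" is the grip in N (left out, the last holds). Time passes only in rows, so rows that do not move let the fingers close. It gives the time, the measured TCP pose, the force and the opening at its end, in the units of the state.
- arm.get_obs(): the state, without advancing time (a new reading comes with each control period).
- cams.camera(name): name is "side" or "top"; returns a dict with "pixels" (420x560x3 uint8, red, green, blue), "fovy" (degrees; the focal length in pixels is half the picture's height over the tangent of half this angle, whatever the lens; pixels are square), "cx", "cy" (the principal point, pixels), "dist_coeffs" ([k1, k2, p1, p2, k3] as OpenCV has them; the pictures are not rectified), "view" (4x4, takes a point from world to camera coordinates). Camera axes: x right, y up, looking along -z (the intrinsics and any distortion apply to the point x, -y, -z); pixel columns grow to the right and rows downward; lengths in m; the calibration is good to about 2 mm. A picture is of the moment at which its call begins. There is no depth.
- job.hand_in(): hands the job in, once; it reports no verdict.
The state is a dict: "time": time; "joints": joint angles; "qvel": joint speeds; "tau": joint torques, N m; "tool_pos": TCP position; "ee_rot": TCP orientation; "force": force on the tool from outside, world axes, zero at the start; "torque": the same for the moment, N m; "finger_gap": finger opening in m.
Only numpy, scipy, OpenCV 4.12 (cv2) and the standard library are available. Lean on these libraries where they do the work, as an engineer would, in place of code of your own. Each camera call takes 0.05 s, during which the arm holds its last target.

## Working session

There is one attempt and no reset: what is moved stays moved. The work goes in short steps, Python scripts to look and compute and a tool call to move; the robot and the scene stay as the last step left them, time stands still between calls to the robot, and variables do not carry over. Pictures are saved under pics/ and viewed, and the job is handed in when it is done.

Besides the shell and the picture viewer there is one more tool, called after "Request:" as name(argument=value, ...), one argument or row to a line, values as JSON. drive_tool: Moves the arm, as the interface text tells. Its arguments: {"type":"object","properties":{"motion":{"type":"array","items":{"type":"object","properties":{"delta_rot":{"type":"array","items":{"type":"number"}},"translation":{"type":"array","items":{"type":"number"}},"grip":{"type":"number"}}}},"grip_force":{"type":"number"}},"required":["motion"]}

```bash
mkdir -p pics
cat > h.py <<'E'
import numpy as np, cv2
def K(c):
    f=c["pixels"].shape[0]/2/np.tan(np.radians(c["fovy"])/2)
    return np.array([[f,0,c["cx"]],[0,f,c["cy"]],[0,0,1.]])
def proj(c,P):
    V=np.array(c["view"]); P=np.atleast_2d(P); q=P@V[:3,:3].T+V[:3,3]; q=q*[1,-1,-1]
    return cv2.projectPoints(q.reshape(-1,1,3),np.zeros(3),np.zeros(3),K(c),np.array(c["dist_coeffs"],float))[0][:,0]
def unproj(c,uv,z):
    V=np.array(c["view"]); n=cv2.undistortPoints(np.array(uv,float).reshape(-1,1,2),K(c),np.array(c["dist_coeffs"],float))[:,0]
    d=np.c_[n[:,0],-n[:,1],-np.ones(len(n))]@V[:3,:3]; o=-V[:3,:3].T@V[:3,3]
    return o+d*((z-o[2])/d[:,2])[:,None]
E
python3 - <<'E'
from station import arm,cams,job
import cv2,pickle
for n in("top","side"):
    c=cams.camera(n); pickle.dump(c,open(n+".pkl","wb"))
    cv2.imwrite(f"pics/{n}0.png",c["pixels"][:,:,::-1])
    print(n,c["fovy"],c["view"])
o=arm.get_obs();print(o["time"],o["tool_pos"],o["ee_rot"],o["finger_gap"])
E
```

```text
top 43.63366306421422 [[-3.45267754e-04 -9.99997637e-01 -2.14632192e-03  3.25170850e-02]
 [ 9.94535622e-01 -5.67450357e-04  1.04396239e-01 -4.21948996e-01]
 [-1.04397210e-01 -2.09854895e-03  9.94533468e-01 -1.06425811e+00]
 [ 0.00000000e+00  0.00000000e+00  0.00000000e+00  1.00000000e+00]]
side 54.65384784575789 [[-0.89256072 -0.45026653 -0.02440111  0.36822829]
 [ 0.22414967 -0.48998358  0.84242093 -0.15656404]
 [-0.39127009  0.74644233  0.53826719 -0.74286562]
 [ 0.          0.          0.          1.        ]]
0.1 [ 0.29879556 -0.60459804  0.23004945] [ 9.73793071e-01  2.27433245e-01 -8.04127135e-05 -1.08036982e-03] 0.08493038858337583
```

View pics/top0.png

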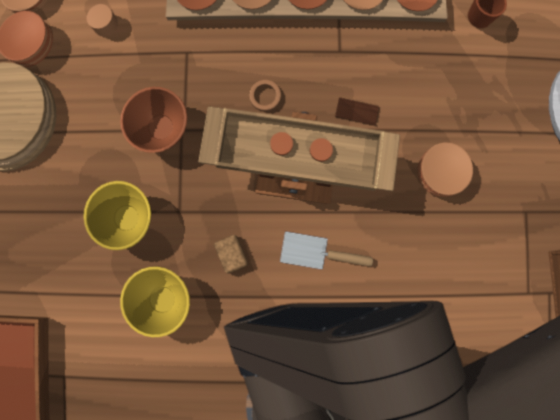

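View pics/side0.png

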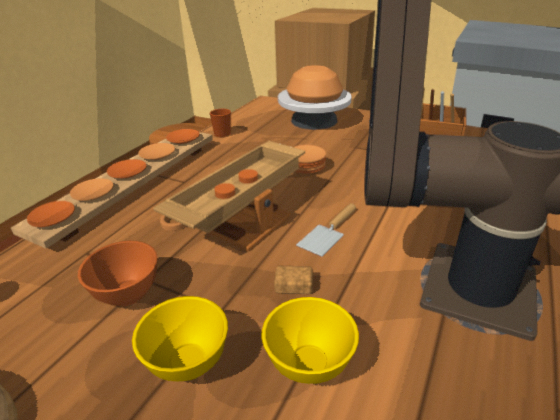

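Candidates for the bowl, in top-view pixels:
- Clay bowl at (154,120), deep and terracotta, beyond the tray's left end.
- Yellow bowls at (117,215) and (155,301), which are look-alikes.
- Saucer stack at (446,168), beyond the other end.
- Small ring at (265,95).

I choose (154,120), so the ledge to press is the left one, at about (211,137).

Run:
```python
import pickle,cv2
from h import *
c=pickle.load(open("top.pkl","rb"));im=c["pixels"][:,:,::-1]
cv2.imwrite("pics/crop0.png",cv2.resize(im[70:210,100:420],None,fx=2.5,fy=2.5,interpolation=cv2.INTER_CUBIC))
```

```text
(no output)
```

View pics/crop0.png

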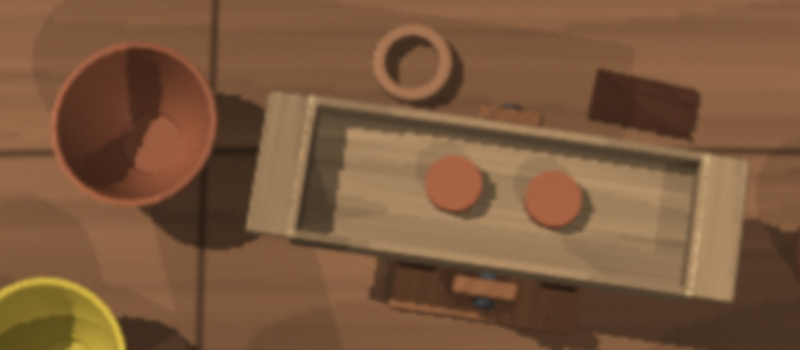

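The crop shows the terracotta bowl at crop (134,123), just beyond the tray's left ledge. The ledge's outer corners are at (268,92) and (246,233), and the far ones at (748,158) and (735,301). Both discs are near the middle.

Run:
```python
import pickle
from h import *
c=pickle.load(open("top.pkl","rb"));s=pickle.load(open("side.pkl","rb"))
uv=np.array([(268,92),(246,233),(748,158),(735,301),(296,237),(312,97)])/2.5+[100,70]
P=unproj(c,uv,.122);print(P.round(4))
m=(P[0]+P[1])/2;n=(P[2]+P[3])/2;L=m-n;u=L/np.linalg.norm(L);mid=(m+n)/2
print("len (376)",np.linalg.norm(L),"widths(112)",np.linalg.norm(P[0]-P[1]),np.linalg.norm(P[2]-P[3]),"yaw",np.arctan2(u[1],u[0]))
press=mid+u*.170;print("mid",mid,"u",u,"press",press)
b=unproj(c,[np.array([134,123])/2.5+[100,70]],.075);print("bowl",b, (b[0]-mid)@u)
for e in (np.array([53,123]),np.array([216,123])): print(unproj(c,[e/2.5+[100,70]],.075))
im=np.ascontiguousarray(s["pixels"][:,:,::-1]);
x=np.array([-u[1],u[0],0])
pts=[mid+u*a+x*b_ for a in(.188,-.188,.152) for b_ in(.056,-.056)]+[press]
for p in proj(s,pts): cv2.circle(im,tuple(int(v) for v in p.round()),2,(255,0,255),-1)
cv2.imwrite("pics/s1.png",im[120:340,60:360].repeat(2,0).repeat(2,1))
```

```text
[[ 0.6017  0.1788  0.122 ]
 [ 0.4906  0.1934  0.122 ]
 [ 0.5495 -0.1919  0.122 ]
 [ 0.4382 -0.1786  0.122 ]
 [ 0.4874  0.155   0.122 ]
 [ 0.5973  0.1445  0.122 ]]
len (376) 0.37501871528281183 widths(112) 0.11196487469484719 0.11209131137588227 yaw 1.430848088216691
mid [5.19999630e-01 4.24275972e-04 1.22000000e-01] u [0.13949186 0.99022322 0.        ] press [0.54371325 0.16876222 0.122     ]
bowl [[0.59105988 0.29557839 0.075     ]] 0.3021807851590261
[[0.59222368 0.36365043 0.075     ]]
[[0.59016076 0.22784576 0.075     ]]
```

View pics/s1.png

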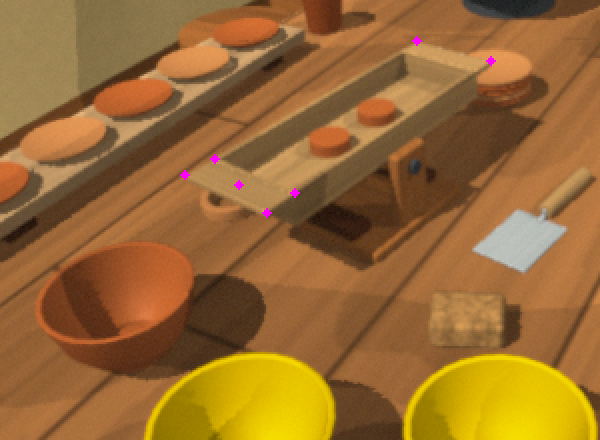

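The model overlay matches the ledges in the side view. Next I check what lies along the path from the start pose.

Run:
```python
import pickle
from h import *
c=pickle.load(open("top.pkl","rb"));s=pickle.load(open("side.pkl","rb"))
print(unproj(c,[(556,255),(558,340),(500,10)],.0).round(3))
print(proj(s,[[.299,-.605,.231],[.299,-.605,.35],[.38,-.4,.23],[.43,-.3,.23]]).round())
print(unproj(s,[(428,110),(465,110),(445,135)],.08).round(3))
im=s["pixels"][40:220,350:560,::-1]
cv2.imwrite("pics/s2.png",cv2.resize(im,None,fx=2.8,fy=2.8,interpolation=cv2.INTER_CUBIC))
```

```text
[[ 0.312 -0.568  0.   ]
 [ 0.125 -0.57   0.   ]
 [ 0.881 -0.475  0.   ]]
[[407.  69.]
 [412.  27.]
 [360.  84.]
 [328.  92.]]
[[ 0.232 -0.707  0.08 ]
 [ 0.121 -0.76   0.08 ]
 [ 0.152 -0.515  0.08 ]]
```

View pics/s2.png

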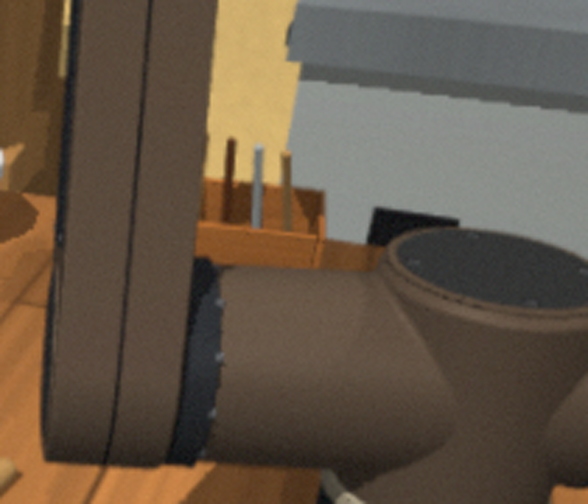

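The caddy is around x 0.1–0.3, y −0.57 to −0.75, close to the start pose. I'll rise first with the fingers shutting, then swing over high.

Request:
drive_tool(
  motion=[
    {"translation": [0.01, 0, 0.05], "grip": 0},
    {"translation": [0.02, 0.01, 0.05], "grip": 0},
    {"translation": [0.03, 0.04, 0], "grip": 0},
    {"translation": [0.03, 0.05, 0], "grip": 0},
    {"translation": [0.03, 0.05, 0], "grip": 0},
    {"translation": [0.03, 0.05, 0], "grip": 0},
    {"translation": [0.03, 0.05, 0], "grip": 0},
    {"translation": [0.03, 0.05, 0], "grip": 0},
    {"translation": [0.02, 0.05, 0], "grip": 0},
    {"translation": [0.01, 0.05, 0], "grip": 0},
  ],
)

```text
$.motion[0]: bad value
```

Request:
drive_tool(
  motion=[
    {"delta_rot": [0, 0, 0], "translation": [0.01, 0, 0.05], "grip": 0},
    {"delta_rot": [0, 0, 0], "translation": [0.02, 0.01, 0.05], "grip": 0},
    {"delta_rot": [0, 0, 0], "translation": [0.03, 0.04, 0], "grip": 0},
    {"delta_rot": [0, 0, 0], "translation": [0.03, 0.05, 0], "grip": 0},
    {"delta_rot": [0, 0, 0], "translation": [0.03, 0.05, 0], "grip": 0},
    {"delta_rot": [0, 0, 0], "translation": [0.03, 0.05, 0], "grip": 0},
    {"delta_rot": [0, 0, 0], "translation": [0.03, 0.05, 0], "grip": 0},
    {"delta_rot": [0, 0, 0], "translation": [0.03, 0.05, 0], "grip": 0},
    {"delta_rot": [0, 0, 0], "translation": [0.02, 0.05, 0], "grip": 0},
    {"delta_rot": [0, 0, 0], "translation": [0.01, 0.05, 0], "grip": 0},
  ],
)

```text
time: 1.35
tool_pos: [0.541, -0.1923, 0.3243]
ee_rot: [0.975, 0.224, -0.001, -0.007]
force: [1.1, -0.2, 0.1]
finger_gap: 0.0
```

Request:
drive_tool(
  motion=[
    {"delta_rot": [0, 0, 0], "translation": [0, 0.05, 0], "grip": 0},
    {"delta_rot": [0, 0, 0], "translation": [0, 0.05, 0], "grip": 0},
    {"delta_rot": [0, 0, 0], "translation": [0, 0.05, 0], "grip": 0},
    {"delta_rot": [0, 0, 0], "translation": [0, 0.05, 0], "grip": 0},
    {"delta_rot": [0, 0, 0], "translation": [0, 0.05, 0], "grip": 0},
    {"delta_rot": [0, 0, 0], "translation": [0, 0.05, 0], "grip": 0},
    {"delta_rot": [0, 0, 0], "translation": [0, 0.04, 0], "grip": 0},
    {"delta_rot": [0, 0, 0], "translation": [0, 0.02, -0.02], "grip": 0},
    {"delta_rot": [0, 0, 0], "translation": [0, 0, 0], "grip": 0},
  ],
)

```text
time: 2.48
tool_pos: [0.537, 0.1837, 0.2985]
ee_rot: [0.974, 0.227, -0.005, -0.008]
force: [-0.2, -0.7, 0.7]
finger_gap: -0.0001
```

Request:
drive_tool(
  motion=[
    {"delta_rot": [0, 0, 0], "translation": [0.006, -0.014, -0.03], "grip": 0},
    {"delta_rot": [0, 0, 0], "translation": [0, 0, -0.05], "grip": 0},
    {"delta_rot": [0, 0, 0], "translation": [0, 0, -0.04], "grip": 0},
    {"delta_rot": [0, 0, 0], "translation": [0, 0, -0.02], "grip": 0},
    {"delta_rot": [0, 0, 0], "translation": [0, 0, 0], "grip": 0},
  ],
)

```text
time: 3.1
tool_pos: [0.545, 0.1643, 0.1592]
ee_rot: [0.974, 0.225, -0.002, -0.007]
force: [0.5, -0.1, 1.4]
finger_gap: -0.0002
```

Run:
```python
from station import cams
import cv2
a=cams.camera("side")["pixels"][120:340,60:360,::-1]
cv2.imwrite("pics/s3.png",a.repeat(2,0).repeat(2,1))
```

```text
(no output)
```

View pics/s3.png

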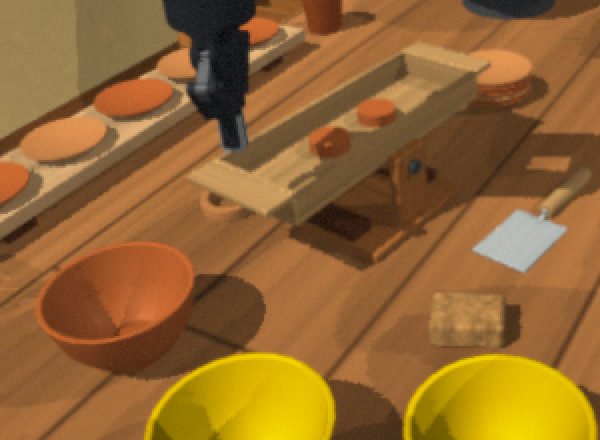

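The fingertips are about 37 mm above the ledge at crop (235,150). The discs are undisturbed. Now I press.

Request:
drive_tool(
  motion=[
    {"delta_rot": [0, 0, 0], "translation": [0, 0.006, -0.015], "grip": 0},
    {"delta_rot": [0, 0, 0], "translation": [0, 0, -0.015], "grip": 0},
    {"delta_rot": [0, 0, 0], "translation": [0, 0, -0.012], "grip": 0},
    {"delta_rot": [0, 0, 0], "translation": [0, 0, -0.012], "grip": 0},
    {"delta_rot": [0, 0, 0], "translation": [0, 0, -0.012], "grip": 0},
    {"delta_rot": [0, 0, 0], "translation": [0, 0, -0.012], "grip": 0},
    {"delta_rot": [0, 0, 0], "translation": [0, 0, -0.012], "grip": 0},
  ],
)

```text
time: 4.03
tool_pos: [0.5501, 0.1727, 0.0714]
ee_rot: [0.974, 0.224, 0.006, -0.008]
force: [0.3, 0.9, 2.5]
finger_gap: -0.0004
```

Request:
drive_tool(
  motion=[
    {"delta_rot": [0, 0, 0], "translation": [-0.003, -0.003, -0.01], "grip": 0},
    {"delta_rot": [0, 0, 0], "translation": [-0.002, 0, -0.01], "grip": 0},
    {"delta_rot": [0, 0, 0], "translation": [0, 0, -0.008], "grip": 0},
    {"delta_rot": [0, 0, 0], "translation": [0, 0, -0.002], "grip": 0},
    {"delta_rot": [0, 0, 0], "translation": [0, 0, 0], "grip": 0},
  ],
)

```text
time: 4.65
tool_pos: [0.5476, 0.1692, 0.0487]
ee_rot: [0.974, 0.225, 0.006, -0.007]
force: [-0.5, 1.7, 0.8]
finger_gap: -0.0002
```

Run:
```python
from station import cams
import cv2
a=cams.camera("side")["pixels"][120:340,60:360,::-1]
cv2.imwrite("pics/s4.png",a.repeat(2,0).repeat(2,1))
```

```text
(no output)
```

View pics/s4.png

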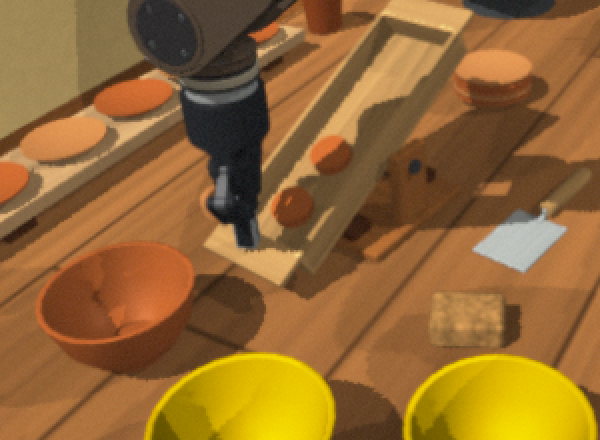

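The tray is tipped and the discs are sliding. I continue down to the stop.

Request:
drive_tool(
  motion=[
    {"delta_rot": [0, 0, 0], "translation": [-0.002, 0, -0.004], "grip": 0},
    {"delta_rot": [0, 0, 0], "translation": [0, 0, -0.004], "grip": 0},
    {"delta_rot": [0, 0, 0], "translation": [0, 0, -0.004], "grip": 0},
    {"delta_rot": [0, 0, 0], "translation": [0, 0, -0.003], "grip": 0},
    {"delta_rot": [0, 0, 0], "translation": [0, 0, 0], "grip": 0},
  ],
)

```text
time: 5.32
tool_pos: [0.5476, 0.1692, 0.0484]
ee_rot: [0.974, 0.226, 0.002, -0.007]
force: [-1.0, 2.5, 2.0]
finger_gap: -0.0001
```

Run:
```python
from station import cams
import cv2
a=cams.camera("side")["pixels"][120:340,60:360,::-1]
cv2.imwrite("pics/s5.png",a.repeat(2,0).repeat(2,1))
```

```text
(no output)
```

View pics/s5.png

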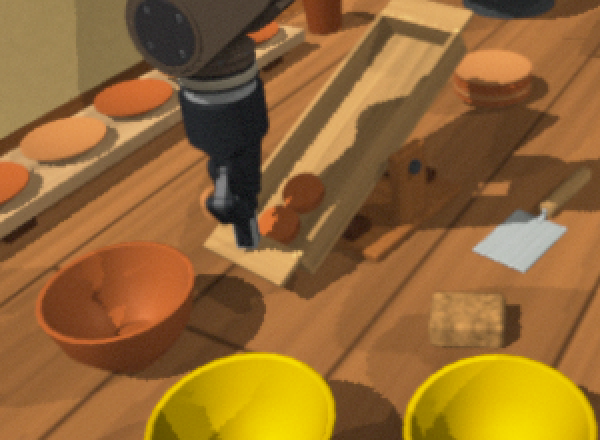

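Request:
drive_tool(
  motion=[
    {"delta_rot": [0, 0, 0], "translation": [-0.001, 0, -0.01], "grip": 0},
    {"delta_rot": [0, 0, 0], "translation": [0, 0, -0.01], "grip": 0},
    {"delta_rot": [0, 0, 0], "translation": [0, 0, -0.01], "grip": 0},
  ],
)

```text
time: 5.75
tool_pos: [0.5534, 0.1715, 0.045]
ee_rot: [0.974, 0.226, 0.001, -0.007]
force: [-9.2, 8.9, 39.4]
finger_gap: 0.0002
```

The force rose to 39 N with no further travel, so the tray is at its stop. Now I retreat straight up.

Request:
drive_tool(
  motion=[
    {"delta_rot": [0, 0, 0], "translation": [0, 0.002, 0.02], "grip": 0},
    {"delta_rot": [0, 0, 0], "translation": [0, 0, 0.03], "grip": 0},
    {"delta_rot": [0, 0, 0], "translation": [0, 0, 0.05], "grip": 0},
    {"delta_rot": [0, 0, 0], "translation": [0, 0, 0.05], "grip": 0},
    {"delta_rot": [0, 0, 0], "translation": [0, 0, 0.05], "grip": 0},
    {"delta_rot": [0, 0, 0], "translation": [0, 0, 0.03], "grip": 0},
    {"delta_rot": [0, 0, 0], "translation": [0, 0, 0], "grip": 0},
    {"delta_rot": [0, 0, 0], "translation": [0, 0, 0], "grip": 0},
  ],
)

```text
time: 6.75
tool_pos: [0.5471, 0.1677, 0.2693]
ee_rot: [0.974, 0.226, -0.009, -0.003]
force: [-0.4, 0.6, -0.0]
finger_gap: 0.0001
```

Run:
```python
from station import cams
from h import *
s=cams.camera("side");c=cams.camera("top")
mid=np.array([.52,.0004,.092]);u=np.array([.1395,.9902,0]);x=np.array([.9902,-.1395,0]);z=np.array([0,0,1.])
H=mid-z*.014
def pt(a,b,h,t): # y,x,z at tilt t
    d=u*np.cos(t)-z*np.sin(t); n=z*np.cos(t)+u*np.sin(t)
    return H+d*a+x*b+n*(h+.014)
im=np.ascontiguousarray(s["pixels"][:,:,::-1].repeat(2,0).repeat(2,1))
for t,col in((.45,(255,0,255)),(.36,(255,255,0))):
    for a in(.188,-.188,.152):
        for b in(.056,-.056):
            p=proj(s,[pt(a,b,.03,t)])[0]*2; cv2.circle(im,tuple(int(v) for v in p.round()),3,col,-1)
for b in(.05,-.05):
    p=proj(s,[pt(.07,b,0,.45)])[0]*2; cv2.circle(im,tuple(int(v) for v in p.round()),3,(0,255,0),-1)
cv2.imwrite("pics/s6.png",im[200:680,120:760])
cv2.imwrite("pics/t6.png",c["pixels"][:,:,::-1])
```

```text
(no output)
```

View pics/s6.png

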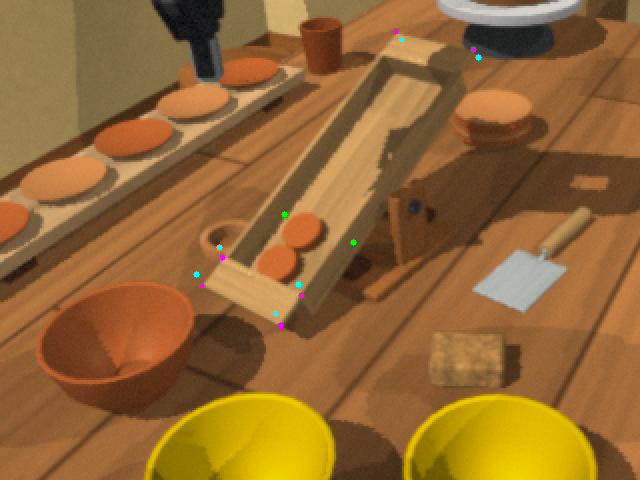

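View pics/t6.png

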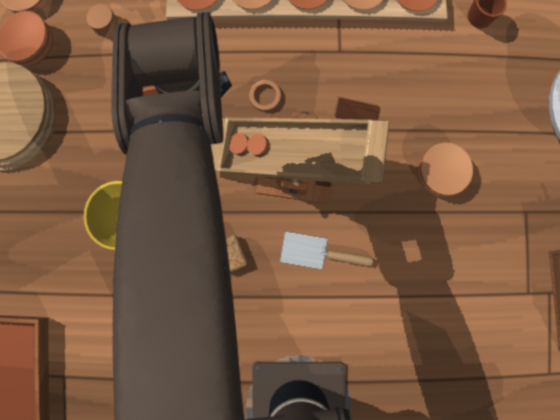

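Run:
```python
from station import cams
from h import *
from scipy.optimize import least_squares
s=cams.camera("side");c=cams.camera("top")
mid=np.array([.52,.0004,.092]);u=np.array([.1395,.9902,0]);x=np.array([.9902,-.1395,0]);z=np.array([0,0,1.])
H=mid-z*.014
def pt(a,b,h,t):
    d=u*np.cos(t)-z*np.sin(t); n=z*np.cos(t)+u*np.sin(t)
    return H+d*a+x*b+n*(h+.014)
for cam,off in((s,None),(c,None)):
    hsv=cv2.cvtColor(cam["pixels"],cv2.COLOR_RGB2HSV)
    m=((hsv[...,0]<10)&(hsv[...,1]>150)&(hsv[...,2]>120)).astype(np.uint8)
    n,_,st,ce=cv2.connectedComponentsWithStats(m)
    print([(st[i,4],ce[i].round(1).tolist()) for i in range(1,n) if st[i,4]>60])
for cam,pts in((s,[(199,231),(211,215)]),(c,[(239,144),(257,145)])):
    for uv in pts:
        for t in(.45,.4):
            r=least_squares(lambda q:proj(cam,[pt(q[0],q[1],.014,t)])[0]-uv,[.1,0]);print(uv,t,r.x.round(3))
for p in [pt(-.188,.056,.03,.45),pt(-.188,-.056,.03,.45),pt(-.188,.056,.03,.36),pt(-.188,-.056,.03,.36)]: print(proj(c,[p]).round(1))
print("bowl top px",proj(s,[[.591,.2956,.075]]))
im=c["pixels"][100:200,200:400,::-1];cv2.imwrite("pics/t7.png",cv2.resize(im,None,fx=4,fy=4))
```

```text
[]
[(np.int32(207), [196.3, 3.3]), (np.int32(190), [307.4, 2.9]), (np.int32(253), [417.0, 3.8]), (np.int32(330), [11.4, 48.6]), (np.int32(3250), [16.6, 372.5])]
(199, 231) 0.45 [0.127 0.005]
(199, 231) 0.4 [ 0.13  -0.001]
(211, 215) 0.45 [0.084 0.004]
(211, 215) 0.4 [0.088 0.   ]
(239, 144) 0.45 [0.124 0.007]
(239, 144) 0.4 [0.122 0.005]
(257, 145) 0.45 [0.082 0.006]
(257, 145) 0.4 [0.081 0.005]
[[388.6 120. ]]
[[381.6 181.5]]
[[392.7 122.8]]
[[385.8 183.5]]
bowl top px [[117.82223307 263.37883385]]
```

View pics/t7.png

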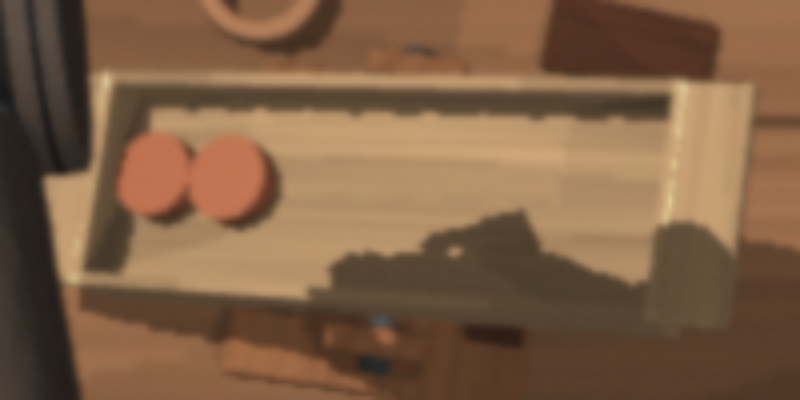

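The discs are at y ≈ 0.125 and 0.083 m (limit 0.07), by both cameras. The raised end's corner at (388.5,121) matches the 0.45 rad prediction of (388.6,120), and the bowl is where it was. Handing in.

Run:
```python
from station import arm,job
o=arm.get_obs();print(o["time"],o["force"],abs(o["qvel"]).max() if hasattr(o["qvel"],"max") else o["qvel"])
print(job.hand_in())
```

```text
6.95 [ 0.03589247  0.22163835 -0.87841084] 0.009285756644905606
the job is handed in; nothing more can be done
None
```

I pressed the tray's ledge nearer the terracotta bowl down to its stop with the fingers shut. I then lifted straight off and handed the job in at about 7 s.

- **Tilt:** the raised end's corner sits within about 1 px of where 0.45 rad predicts in the top view. In the side view the lower ledge also fits 0.45 rad. The upper end fell between the 0.36 and 0.45 predictions, so that view alone was less clear.
- **Discs:** both lie in the tray, about 125 mm and 83 mm from its middle towards the bowl end (70 mm needed). The two cameras agree within about 3 mm. The second disc rests against the first, so its margin is about 13 mm.
- **Touching and bowl:** I steered clear of the discs and saw no contact with them. The bowl looks unmoved in the side pictures; in the last top picture the arm hid it. The gripper was about 0.2 m clear of the tray at the end.
- **Force:** the last push against the stop reached about 39 N upward, 41 N in total, at the wrist. That is well under the 120 N wrist limit. It came through the fingertips, so the 40 N limit on the arm and gripper body should not apply, but I did not check that separately.
- **Failed check:** an automatic colour search for the discs found nothing in the tray, so I read their pixel positions by eye.

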